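Snap the multi-tool case's lid shut all round

TASK

The lid of the red multi-tool case on the console is not snapped home. Press down on its rim, section by section (front, back and both ends), until all four sections have clicked shut level with the middle of the lid. Leave the case standing where it is, neither picked up nor shoved away, and leave the other things on the console where they are.

Things in the scene. Friction and masses are not known exactly. Their poses are not given: they have to be found in the camera images.
- case: red plastic multi-tool case, 100 mm (its x) x 150 mm (its y), 0.42 kg, standing loose on the slab. Origin at the centre of its underside, z up; its -x side carries the latch. Its lid has a fixed centre panel, 54 x 104 mm with thin black ribs, top 46 mm above the slab, surrounded by four separate red snap-fit rim sections. Each begins 8 mm proud of the panel (top 54 mm above the slab) and ends level with it (46 mm)
- snap_front (a joint): how far the front rim section is pressed down, m: 0 = fully up (8 mm proud), 0.008 = clicked shut and level with the centre panel. Pressing takes about 5 to 10 N at first and then gives way (snaps down by itself and stays) beyond about 0.006; let go before about 0.004 it springs back up; once shut it is rigid
- snap_front_top (a point): middle of the top face of the front rim section, at the case's -x side, the side with the black snap latch; bar 21 (case x) x 150 (case y) mm; moves down with the section; axes as the case's
- snap_back (a joint): how far the back rim section is pressed down, m: 0 = fully up (8 mm proud), 0.008 = clicked shut and level with the centre panel. Pressing takes about 5 to 10 N at first and then gives way (snaps down by itself and stays) beyond about 0.006; let go before about 0.004 it springs back up; once shut it is rigid
- snap_back_top (a point): middle of the top face of the back rim section, at the case's +x side, the side with two small hinge barrels; bar 21 (case x) x 150 (case y) mm; moves down with the section; axes as the case's
- snap_left (a joint): how far the left rim section is pressed down, m: 0 = fully up (8 mm proud), 0.008 = clicked shut and level with the centre panel. Pressing takes about 5 to 10 N at first and then gives way (snaps down by itself and stays) beyond about 0.006; let go before about 0.004 it springs back up; once shut it is rigid
- snap_left_top (a point): middle of the top face of the left rim section, at the case's +y end; bar 54 (case x) x 21 (case y) mm; moves down with the section; axes as the case's
- snap_right (a joint): how far the right rim section is pressed down, m: 0 = fully up (8 mm proud), 0.008 = clicked shut and level with the centre panel. Pressing takes about 5 to 10 N at first and then gives way (snaps down by itself and stays) beyond about 0.006; let go before about 0.004 it springs back up; once shut it is rigid
- snap_right_top (a point): middle of the top face of the right rim section, at the case's -y end; bar 54 (case x) x 21 (case y) mm; moves down with the section; axes as the case's
- bowl: white ceramic bowl with a woven relief, 173 mm across, 66 mm high, open, loose; origin at the centre of its underside
- keys: steel key ring, 38 mm across, with two keys lying flat, 4 mm high, about 75 mm long in all, loose; origin near the ring's edge on the slab
- paperweight: clear glass dome paperweight, 66 mm across, 42 mm high, loose; origin at the centre of its underside
- coaster: round bamboo coaster, 96 mm across, 9 mm thick, loose; origin at the centre of its underside
- torch: aluminium lighter-shaped torch lying flat, 59 x 37 x 13 mm, loose; origin under its middle
- fob: black remote fob, 68 x 36 x 14 mm, loose; origin at the centre of its underside
Things that resemble listed ones, but are neither listed nor needed, are in the scene too. There is more than one size of the case; the one meant has the size given above.

How it is judged:
By the outcome, as a careful person would: the job done as asked, in the order asked, and still so for the second after the job is handed in, with the robot touching nothing.
It also fails if it takes over 42 s, if anything falls off the work surface, if the arm or the gripper's body presses on something with over 40 N, if the wrist force passes 120 N, or if a joint passes its speed limit or range.

ROBOT

A 6-joint arm with a two-finger parallel gripper is mounted at the origin on the work surface. World frame = base frame: x ahead of the robot, y to its left, z up, the work surface at z = 0. Lengths are in m, angles in rad, forces in N, time in s.
With the tool pointing down it reaches from about 0.375 to 0.975 m from the base axis. Payload 3.8 kg.
Tool frame: the origin (TCP) lies midway between the tips of the shut fingers; the grasp point (between the pads) lies 19 mm behind it; x points along the fingers, y is the direction in which the jaws open and shut, and the axes are right-handed (so a half turn about x gives the same grasp; the last joint's range is limited). The gripper opens to 88 mm and grips with 3 to 60 N. Pads are 18 mm wide; open, the fingers measure 123 mm over their backs; the gripper's body (75 mm by 187 mm) begins 45 mm behind the grasp point.
Start: joints at [1.089, 0.264, 1.604, -0, 1.274, -0.037], TCP at [0.29, 0.609, 0.216] pointing down, gripper open.
Joint ranges: [-2.63, 2.63], [-0.94, 2.18], [0.31, 2.57], [-1.31, 4.45], [0, 2.66], [-2.55, 2.55]. Speed limits (rad/s): [2.57, 2.57, 3.14, 3.14, 3.14, 3.14].

INTERFACE

Orientations are given as a rotation vector (axis times angle).
In Python, from cell import manip, inverse_kinematics, cams, order gives the robot as it stands. Calls block until the motion is done:
- manip.move_pose(position, orientation): joint-space move of the TCP to a pose.
- manip.move_linear(position, rate=0.15, rot=None): straight line of the TCP; rot=None keeps the orientation; rate is the mean speed in m/s.
- manip.set_joints(angles): joint-space move.
- manip.set_gripper(opening, force=None): finger opening in m; force is the grip in N (None keeps the last); returns when the fingers have stopped.
- manip.dwell(seconds).
- inverse_kinematics(position, orientation): joint angles nearest the present ones, or None.
- manip.state(): the state.
- cams.capture(name): name is "scene" or "top" or "wrist"; returns a dict with "image" (384x512x3 uint8, blue, green, red), "z_map" (384x512 float32, m along the optical axis (not along the pixel's ray), 0 where there is no reading), "intrinsics" (3x3 intrinsics, pixels), "k1" (the pictures are not rectified: a ray, as slopes to the right and down, at radius r is drawn at 1 + k1 r^2 times it, then the intrinsics apply), "position" and "orientation" of the camera in the world; the wrist camera has in their place "T_tool_cam" (4x4, takes a point from camera to tool coordinates, whose origin is the TCP and whose axes are the tool frame's). Camera axes: x right, y down, z forward; pixel columns grow to the right and rows downward; lengths in m; the calibration is good to about 2 mm. A picture is of the moment at which its call begins: read the wrist's pose just before it.
A pose or a line that the arm cannot do raises manip.IKError and nothing moves.
- order.close_job(): hands the job in, once; it reports no verdict.
The state is a dict: "clock": time; "joint_pos": joint angles; "joint_velocities": joint speeds; "tau": joint torques, N m; "tool_pos": TCP position; "tcp_rot": TCP orientation; "contact_force": force on the tool from outside, world axes, zero at the start; "moment": the same for the moment, N m; "gripper_width": finger opening in m.
Only numpy, scipy, OpenCV 4.12 (cv2) and the standard library are available. Lean on these libraries where they do the work, as an engineer would, in place of code of your own. Each camera call takes 0.05 s, during which the arm holds its last target. There are 200 camera calls.

## Working session

There is one attempt and no reset: what is moved stays moved. The work goes in short steps, each a Python script; the robot and the scene stay as the last script left them, time stands still between calls to the robot, and variables do not carry over. Pictures are saved under pics/ and viewed, about 8 in all and at most 12, crops included, and the job is handed in when it is done.

```bash
mkdir -p pics; ls; cat > h.py <<'E'
import numpy as np, cv2
from scipy.spatial.transform import Rotation as R
from cell import manip, inverse_kinematics, cams, order
def pts(c, T=None):
    """world point per pixel from depth"""
    K=c["intrinsics"]; z=c["z_map"]; h,w=z.shape
    u,v=np.meshgrid(np.arange(w),np.arange(h))
    p=cv2.undistortPoints(np.stack([u,v],-1).reshape(-1,1,2).astype(float),np.array(K,float),np.array([c["k1"],0,0,0.])).reshape(h,w,2)
    P=np.concatenate([p*z[...,None],z[...,None]],-1)
    if T is None:
        o=np.array(c["orientation"]); Rm=o if o.shape==(3,3) else R.from_rotvec(o).as_matrix(); t=np.array(c["position"])
    else: Rm,t=T[:3,:3],T[:3,3]
    return P@Rm.T+t
E
python3 - <<'E'
from h import *
s=manip.state(); print(s)
for n in ["top","scene"]:
    c=cams.capture(n); cv2.imwrite(f"pics/{n}0.png",cv2.resize(c["image"],(800,600))); np.savez(f"{n}0.npz",**c)
    print(n,c["position"],c["orientation"],c["intrinsics"],c["k1"])
E
```

```text
pics
{'clock': 0.0, 'joint_pos': array([ 1.08911378e+00,  2.64747262e-01,  1.60535080e+00,  2.23637132e-05,
        1.27373490e+00, -3.68961695e-02]), 'joint_velocities': array([0.00031153, 0.00177525, 0.00021844, 0.00089542, 0.00024183,
       0.00015755]), 'tau': array([-3.07330665e-04, -5.02120578e+01, -3.56865585e+01,  7.26178894e-02,
        2.95142457e-02, -1.59104961e-04]), 'tool_pos': array([0.29006645, 0.60864923, 0.21450459]), 'tcp_rot': array([ 0.347138  ,  1.54310145, -0.35055411]), 'contact_force': array([ 0.32883078,  0.57040061, -0.29748038]), 'moment': array([-0.03736054,  0.04975489, -0.02597389]), 'gripper_width': 0.0881279060831463}
top [0.53545522 0.00730657 1.26023712] [-2.17299598  2.22199901 -0.02164488] [[434.08050268   0.         264.04341884]
 [  0.         434.08050268 193.08399118]
 [  0.           0.           1.        ]] -0.040212758869071684
scene [1.18398071 0.78803645 1.01435145] [-0.85376858 -2.53063163  1.08604552] [[475.23713904   0.         255.37779091]
 [  0.         475.23713904 192.58903147]
 [  0.           0.           1.        ]] -0.09000671531798138
```

View pics/top0.png

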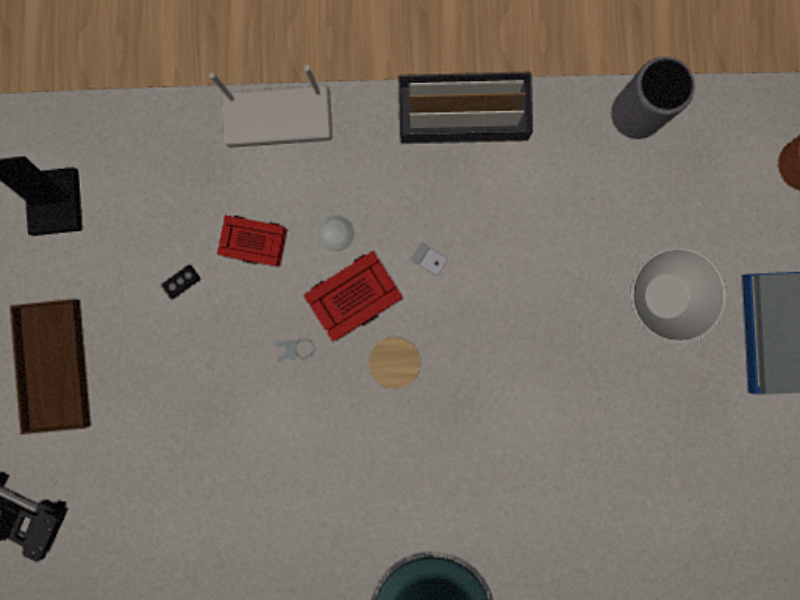

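View pics/scene0.png

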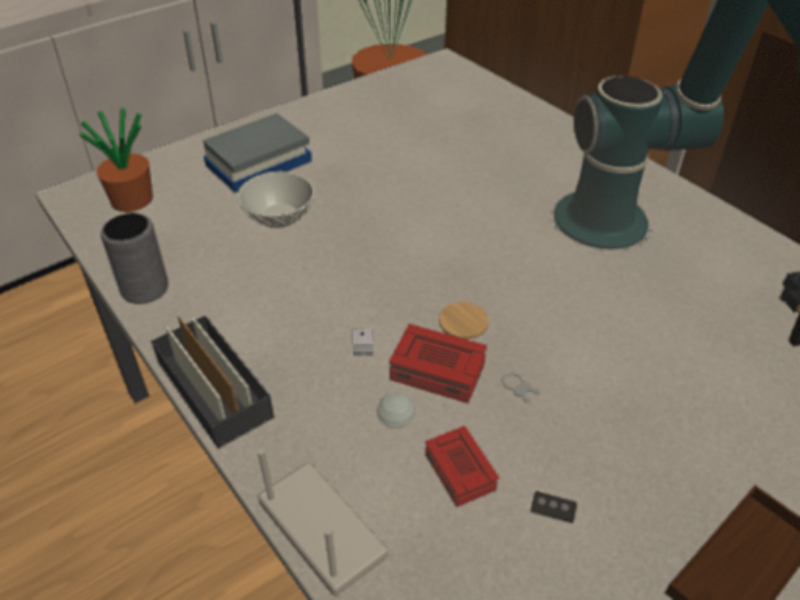

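```bash
python3 - <<'E'
from h import *
for n in ["top","scene"]:
    c={k:v for k,v in np.load(f"{n}0.npz").items()}; c["k1"]=float(c["k1"])
    P=pts(c); im=c["image"].astype(int)
    red=(im[...,2]>100)&(im[...,1]<70)
    if n=="top":
        m=red.copy(); m[:,:190]=0
        m[:, 270:]=0
    else:
        m=red&(np.abs(np.arange(512)-280)<40)[None]&(np.abs(np.arange(384)-232)[:,None]<30)
    m&=P[...,2]>0.038
    q=P[m]; print(n,len(q),np.percentile(q[:,2],[5,25,50,75,95]))
    r=cv2.minAreaRect(q[:,:2].astype(np.float32)*1000); print(r, q[:,:2].mean(0))
    print(cv2.boxPoints(r))
img=cv2.imread("pics/top0.png")
o=np.load("top0.npz")["image"]; a=cv2.resize(o[155:225,185:265],(480,420),interpolation=cv2.INTER_CUBIC); 
o=np.load("scene0.npz")["image"]; b=cv2.resize(o[200:270,240:320],(480,420),interpolation=cv2.INTER_CUBIC)
cv2.imwrite("pics/crop.png",np.hstack([a,b])[:, :960][:, ::1] if 0 else cv2.resize(np.hstack([a,b]),(800,350)))
s=manip.state(); print(R.from_rotvec(s["tcp_rot"]).as_matrix().round(3)); print(cams.capture("wrist")["T_tool_cam"])
E
```

```text
top 1403 [0.0439007  0.04806204 0.05285919 0.05524565 0.05781759]
((564.0507202148438, 113.81431579589844), (162.3940887451172, 149.2467498779297), 32.387210845947266) [0.58929318 0.13038202]
[[455.51294   133.33759  ]
 [535.4552      7.3065453]
 [672.5885     94.291046 ]
 [592.64624   220.32208  ]]
scene 1304 [0.04255535 0.04590429 0.0509755  0.05302306 0.05549857]
((890.25146484375, 408.30035400390625), (946.8131713867188, 159.53173828125), 42.71359634399414) [0.5932998  0.13837388]
[[ 488.30634  145.78082]
 [ 596.52216   28.56427]
 [1292.1965   670.8199 ]
 [1183.9807   788.03644]]
[[-0.001  0.43   0.903]
 [-0.002  0.903 -0.43 ]
 [-1.    -0.002 -0.   ]]
[[ 5.08957551e-04 -2.94228111e-01  9.55735089e-01 -1.68262357e-01]
 [ 9.99999822e-01  4.46340221e-04 -3.95121645e-04  2.42699039e-04]
 [-3.10327115e-04  9.55735120e-01  2.94228286e-01 -7.67618416e-02]
 [ 0.00000000e+00  0.00000000e+00  0.00000000e+00  1.00000000e+00]]
```

View pics/crop.png

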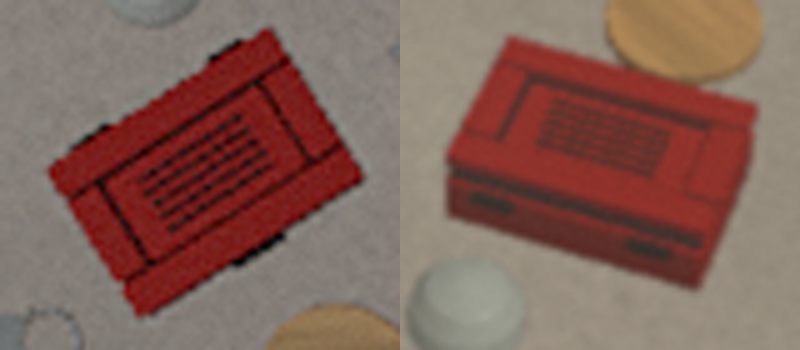

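```bash
cat >> h.py <<'E'
def rot(yaw):
    c,s=np.cos(yaw),np.sin(yaw)
    return R.from_matrix(np.array([[0,-s,c],[0,c,s],[-1,0,0.]])).as_rotvec()
def wrist(name):
    s=manip.state(); c=cams.capture("wrist")
    T=np.eye(4); T[:3,:3]=R.from_rotvec(s["tcp_rot"]).as_matrix(); T[:3,3]=s["tool_pos"]
    P=pts(c,T@c["T_tool_cam"]); cv2.imwrite(f"pics/{name}.png",cv2.resize(c["image"],(800,600))); np.savez(f"{name}.npz",P=P,im=c["image"])
    return c["image"],P
E
python3 - <<'E'
from h import *
yaw=np.deg2rad(31); d=np.array([np.cos(yaw),np.sin(yaw)])
p=np.array([.591,.134])-.05*d
manip.set_gripper(0.0)
manip.move_pose([*p,.2],rot(yaw))
s=manip.state(); print(s["clock"],s["tool_pos"],s["joint_pos"],s["contact_force"],s["gripper_width"])
im,P=wrist("w1"); im=im.astype(int)
m=((im[...,2]>80)&(im[...,1]<.45*im[...,2])&(P[...,2]>.04)&(P[...,2]<.065)).astype(np.uint8)
m=cv2.morphologyEx(m,cv2.MORPH_OPEN,np.ones((3,3)))
n,l,st,_=cv2.connectedComponentsWithStats(m); k=1+np.argmax(st[1:,4]); print(st[k]); q=P[l==k]
r=cv2.minAreaRect(q[:,:2].astype(np.float32)*1000);print(r,cv2.boxPoints(r)); print(np.percentile(q[:,2],[5,25,50,75,95]))
E
```

```text
3.475 [0.54819458 0.10879939 0.2001107 ] [ 1.51210855e-01  5.55604794e-02  1.87326709e+00  2.36641298e-04
  1.21251670e+00 -1.96110085e+00] [0.20903995 0.34339831 1.07419093] 0.0004348762921711588
[ 180  167  148   90 9026]
((587.3236694335938, 129.12908935546875), (97.78839874267578, 147.67431640625), 31.306318283081055) [[507.18164  166.80959 ]
 [583.91516   40.636433]
 [667.4657    91.44859 ]
 [590.7322   217.62175 ]]
[0.04441882 0.04540175 0.04863244 0.05332695 0.05431368]
```

View pics/w1.png

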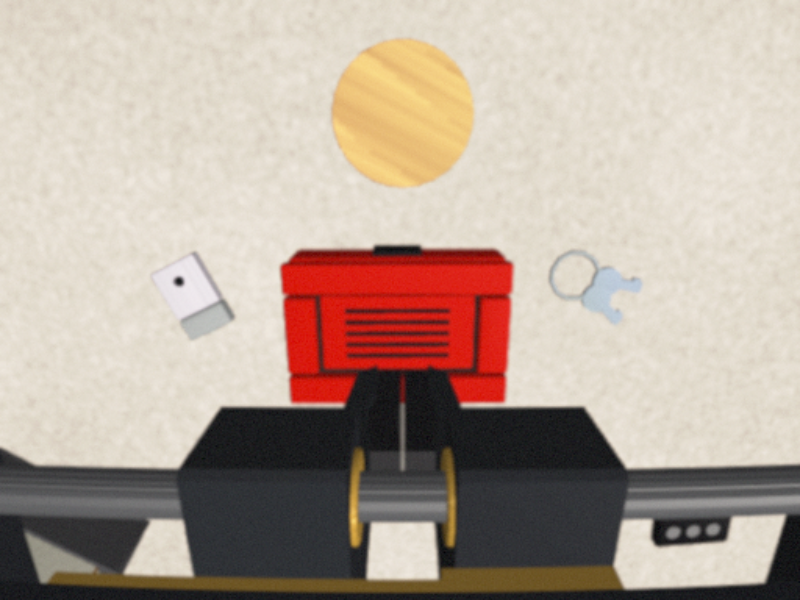

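```bash
cat >> h.py <<'E'
C=np.array([.5873,.1291]); YAW=np.deg2rad(31.3)
def press(cx,cy,turn=0):
    ex=np.array([np.cos(YAW),np.sin(YAW)]); ey=np.array([-ex[1],ex[0]])
    p=C+cx*ex+cy*ey
    manip.move_pose([*p,.075],rot(YAW+turn)); manip.move_linear([*p,.0575],rate=.06)
    f0=manip.state()["contact_force"][2]; log=[]
    for z in [.054,.052,.050,.048,.047,.046,.0452,.0444]:
        manip.move_linear([*p,z],rate=.03); s=manip.state(); f=s["contact_force"][2]-f0
        log.append((round(s["tool_pos"][2]*1e3,1),round(f,1)))
        if f>18 and z<.0475 or f>40: break
    manip.move_linear([*p,.075],rate=.1); print(log,manip.state()["clock"])
E
python3 - <<'E'
from h import *
press(-.0405,0)
E
```

```text
[(np.float64(53.9), np.float64(-0.3)), (np.float64(51.8), np.float64(-0.9)), (np.float64(49.8), np.float64(1.2)), (np.float64(47.8), np.float64(0.0)), (np.float64(46.9), np.float64(0.6)), (np.float64(45.9), np.float64(0.0)), (np.float64(45.1), np.float64(0.0)), (np.float64(44.3), np.float64(0.4))] 7.0083
```

```bash
python3 - <<'E'
from h import *
yaw=YAW; d=np.array([np.cos(yaw),np.sin(yaw)])
manip.move_linear([*(C-.09*d),.17],rate=.25)
s=manip.state(); print(s["clock"],s["tool_pos"])
im,P=wrist("w2"); im=im.astype(int)
m=((im[...,2]>80)&(im[...,1]<.45*im[...,2])&(P[...,2]>.038)&(P[...,2]<.065)).astype(np.uint8)
m=cv2.morphologyEx(m,cv2.MORPH_OPEN,np.ones((3,3)))
n,l,st,_=cv2.connectedComponentsWithStats(m); k=1+np.argmax(st[1:,4]); print(st[k]); q=P[l==k]
r=cv2.minAreaRect(q[:,:2].astype(np.float32)*1000);print(r)
ex=d; ey=np.array([-d[1],d[0]]); L=np.stack([(q[:,:2]-C)@ex,(q[:,:2]-C)@ey],1)
print("along x at y=0:",[(x,round(float(np.median(q[(abs(L[:,0]-x/1e3)<.002)&(abs(L[:,1])<.03),2])*1e3),1)) for x in range(-54,55,4) if ((abs(L[:,0]-x/1e3)<.002)&(abs(L[:,1])<.03)).sum()>5])
print("along y at x=0:",[(x,round(float(np.median(q[(abs(L[:,1]-x/1e3)<.002)&(abs(L[:,0])<.015),2])*1e3),1)) for x in range(-80,81,6) if ((abs(L[:,1]-x/1e3)<.002)&(abs(L[:,0])<.015)).sum()>5])
E
```

```text
7.5833 [0.51022065 0.0823604  0.16923805]
[ 179  220  155   40 4281]
((563.2794799804688, 114.31770324707031), (43.66220474243164, 147.80931091308594), 31.134859085083008)
along x at y=0: [(-50, 51.1), (-46, 53.3), (-42, 53.2), (-38, 53.3), (-34, 53.3)]
along y at x=0: [(-74, 53.3), (-68, 53.0), (-62, 53.5), (-56, 52.8), (-50, 44.7), (-44, 45.1), (-38, 45.0), (40, 45.0), (46, 45.1), (52, 45.0), (58, 52.8), (64, 53.7), (70, 53.2)]
```

View pics/w2.png

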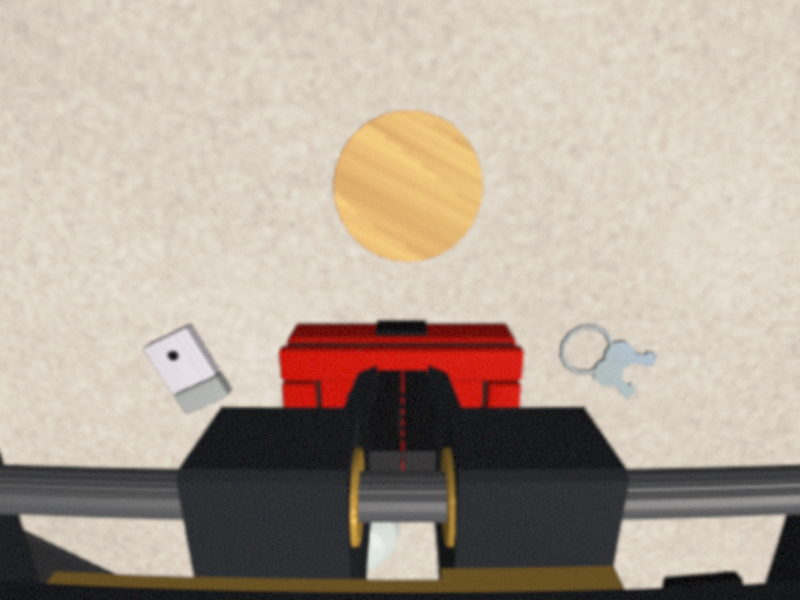

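```bash
python3 - <<'E'
from h import *
ex=np.array([np.cos(YAW),np.sin(YAW)]); p=C-.0405*ex
manip.move_pose([*p,.075],rot(YAW)); print(manip.state()["contact_force"])
manip.move_linear([*p,.0495],rate=.06); manip.dwell(.1)
s=manip.state(); print(p,s["clock"],s["tool_pos"],s["contact_force"],s["moment"],s["gripper_width"],s["tau"].round(2))
o=cams.capture("scene")["image"]; im,P=wrist("w3")
b=cv2.resize(o[190:275,230:330],(480,408),interpolation=cv2.INTER_CUBIC)
cv2.imwrite("pics/c3.png",cv2.resize(np.hstack([b,cv2.resize(im,(544,408))]),(800,319)))
E
```

```text
[0.60231095 0.04046485 0.42539147]
[0.55269442 0.10805948] 8.8167 [0.55297329 0.10805297 0.04984505] [ 0.29419263 -0.17764479  0.40241132] [ 0.08665857  0.05699688 -0.01006348] 0.0003291361947583568 [-1.000e-02 -4.154e+01 -2.968e+01 -4.000e-02  8.000e-02  0.000e+00]
```

View pics/c3.png

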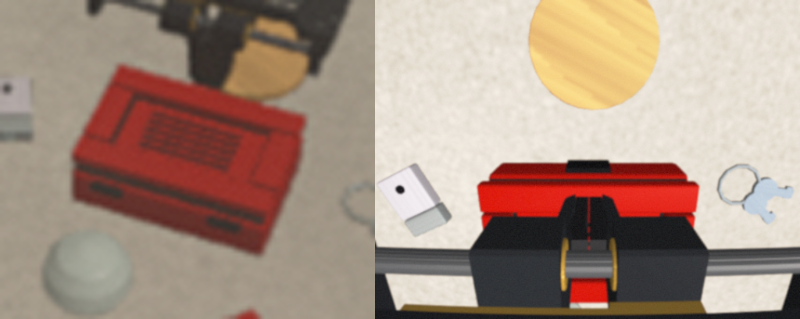

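```bash
python3 - <<'E'
from h import *
c=cams.capture("scene"); P=pts(c); s=manip.state()
tp=s["tool_pos"]; print(tp,s["clock"])
Rm=R.from_rotvec(c["orientation"]).as_matrix()
def proj(p): 
    q=(p-c["position"])@Rm; return cv2.projectPoints(q.reshape(1,1,3),np.zeros(3),np.zeros(3),c["intrinsics"],np.array([c["k1"],0,0,0.]))[0].ravel()
print("tcp px",proj(tp))
ex=np.array([np.cos(YAW),np.sin(YAW),0]); ey=np.array([-ex[1],ex[0],0])
o=c["image"]; b=cv2.resize(o[190:265,230:330],(800,600),interpolation=cv2.INTER_CUBIC)
for cx,cy,z in [(-.05,-.075,.054),(.05,-.075,.054),(.05,.075,.054),(-.05,.075,.054)]:
    u=proj(np.array([*C,z])+cx*ex+cy*ey); cv2.circle(b,tuple(((u-[230,190])*8+4).astype(int)),5,(255,0,0),-1)
cv2.circle(b,tuple(((proj(tp)-[230,190])*8+4).astype(int)),5,(0,255,0),-1)
cv2.imwrite("pics/c4.png",b)
im=c["image"].astype(int).max(-1); r=np.load("w3.npz"); PW=r["P"]; iw=r["im"].max(-1)
for row in range(220,262,4): print(row,[PW[row,cc].round(4).tolist() for cc in (250,)],r["im"][row,250])
print("slab wrist",np.median(PW[20:100,20:100].reshape(-1,3)[:,2]),"scene slab",np.median(P[240:250,200:220].reshape(-1,3),0))
E
```

```text
[0.55305286 0.10810849 0.0498898 ] 8.9667
tcp px [285.0555325  215.89903714]
220 [[0.5472, 0.1006, 0.0499]] [ 17  20 121]
224 [[0.5483, 0.1013, 0.0526]] [  0  16 194]
228 [[0.5502, 0.1024, 0.0531]] [ 26  42 230]
232 [[0.5521, 0.1036, 0.0533]] [ 31  39 230]
236 [[0.5465, 0.1008, 0.0722]] [ 28  30 175]
240 [[0.5465, 0.1008, 0.0767]] [24 22 23]
244 [[0.5466, 0.101, 0.0807]] [31 29 29]
248 [[0.5465, 0.101, 0.085]] [27 27 31]
252 [[0.5462, 0.101, 0.0893]] [20 23 19]
256 [[0.5468, 0.1014, 0.0916]] [28 27 21]
260 [[0.5462, 0.1012, 0.0963]] [18 18 22]
slab wrist -0.0005910289187249784 scene slab [ 0.75824498  0.02948456 -0.00158996]
```

View pics/c4.png

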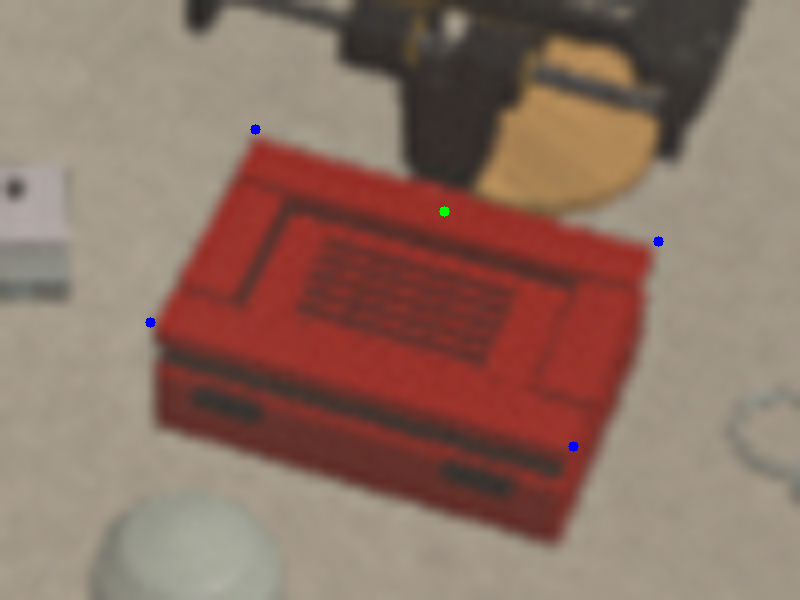

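```bash
cat >> h.py <<'E'
def press(cx,cy,turn=0,z0=.075,zs=None,fmax=22,zmin=.018,up=.075):
    ex=np.array([np.cos(YAW),np.sin(YAW)]); ey=np.array([-ex[1],ex[0]])
    p=C+cx*ex+cy*ey
    if z0: manip.move_pose([*p,z0],rot(YAW+turn))
    if zs: manip.move_linear([*p,zs],rate=.08)
    s=manip.state(); f0=s["contact_force"][2]; z=s["tool_pos"][2]; log=[]
    while z>zmin:
        z-=.001; manip.move_linear([*p,z],rate=.03); s=manip.state(); f=s["contact_force"][2]-f0
        log.append((round(float(s["tool_pos"][2]*1e3),1),round(float(f),1)))
        if f>fmax: break
    manip.move_linear([*p,up],rate=.12); print(log,s["contact_force"].round(1),manip.state()["clock"])
E
python3 - <<'E'
from h import *
press(-.0405,0,z0=None)
E
```

```text
[(48.9, -0.7), (47.7, -0.8), (46.8, -0.0), (45.8, -0.1), (44.8, 0.2), (43.8, -0.9), (42.8, 0.2), (41.8, 0.3), (40.8, -1.2), (39.8, 0.1), (38.8, -0.4), (37.8, -0.4), (36.8, -0.8), (35.8, -0.9), (34.8, -0.5), (33.8, -0.9), (32.8, -0.8), (31.8, -0.6), (31.6, 5.0), (30.8, 6.1), (29.8, 6.1), (28.3, 3.3), (26.5, -0.7), (25.5, 0.5), (24.7, -1.0), (23.8, -1.0), (23.5, 5.8), (23.4, 11.3), (23.4, 17.1), (23.3, 23.9)] [-10.4  -1.5  24.5] 17.075
```

```bash
sed -i 's/z-=.001;/z-=.0015;/' h.py; python3 - <<'E'
from h import *
press(.0405,0,z0=.055,zs=.034,fmax=14,up=.055)
s=manip.state();print(s["joint_pos"].round(2))
c=cams.capture("top"); P=pts(c); np.savez("t5.npz",P=P,im=c["image"])
P0=pts({k:(float(v) if k=="k1" else v) for k,v in np.load("top0.npz").items()})
im0=np.load("top0.npz")["image"]; cv2.imwrite("pics/c5.png",cv2.resize(np.hstack([im0[155:225,185:265],c["image"][155:225,185:265]]),(800,350),interpolation=cv2.INTER_CUBIC))
E
```

```text
[(31.9, 0.2), (31.4, 7.1), (30.0, 6.0), (27.8, 3.9), (25.2, 0.1), (23.8, 0.6), (23.5, 5.0), (23.4, 12.9), (23.3, 20.8)] [-9.7 -1.6 20.7] 20.6083
[ 0.2   0.34  1.82 -0.    0.98 -1.92]
```

View pics/c5.png

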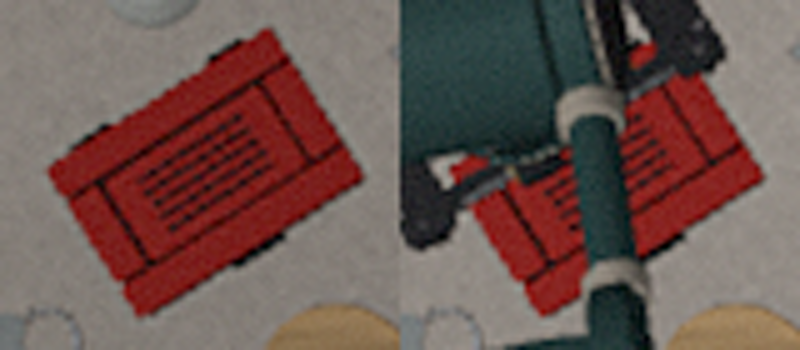

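```bash
python3 - <<'E'
from h import *
press(0,.0655,turn=-np.pi/2,z0=.055,zs=.034,fmax=10,up=.055)
press(0,-.0655,turn=-np.pi/2,z0=.055,zs=.034,fmax=10,up=.055)
E
```

```text
[(31.6, 1.0), (30.7, 5.2), (28.9, 4.9), (26.6, 1.6), (24.9, 0.2), (23.8, 1.0), (23.5, 6.6), (23.4, 15.6)] [-6.  -2.  15.2] 24.975
[(31.7, 0.4), (30.7, 4.6), (29.0, 4.6), (26.5, 0.5), (24.8, -0.2), (23.8, 0.3), (23.5, 5.1), (23.4, 14.3)] [-6.7 -0.5 14.3] 28.4
```

```bash
python3 - <<'E'
from h import *
d=np.array([np.cos(YAW),np.sin(YAW)]); ey=np.array([-d[1],d[0]])
p=manip.state()["tool_pos"]; manip.move_linear([p[0],p[1],.12],rate=.25)
manip.move_pose([*(C-.04*d),.22],rot(YAW)); print(manip.state()["clock"])
q,P=wrist("w6")
L=np.stack([(P[...,:2]-C)@d,(P[...,:2]-C)@ey],-1)
for n,a,b in [("front",-.0395,.03),("back",.0395,.055),("back2",.0395,-.055),("left",-.01,.0645),("right",-.01,-.0645),("panel",-.018,0.03)]:
    m=np.hypot(L[...,0]-a,L[...,1]-b)<.006; m&=P[...,2]<.07; print(n,m.sum(),np.median(P[m][:,2]))
im=q.astype(int);m=((im[...,2]>80)&(im[...,1]<.45*im[...,2])&(P[...,2]>.035)&(P[...,2]<.065)).astype(np.uint8)
n,l,st,_=cv2.connectedComponentsWithStats(m); k=1+np.argmax(st[1:,4]); print(cv2.minAreaRect(P[l==k][:,:2].astype(np.float32)*1000))
E
```

```text
30.15
front 94 0.04547424820715512
back 77 0.045014607255215056
back2 78 0.044953721529060964
left 86 0.04520960958183237
right 89 0.04516481479617468
panel 94 0.045566483014400166
((587.60302734375, 129.20339965820312), (98.0606918334961, 147.44876098632812), 31.28595733642578)
```

View pics/w6.png

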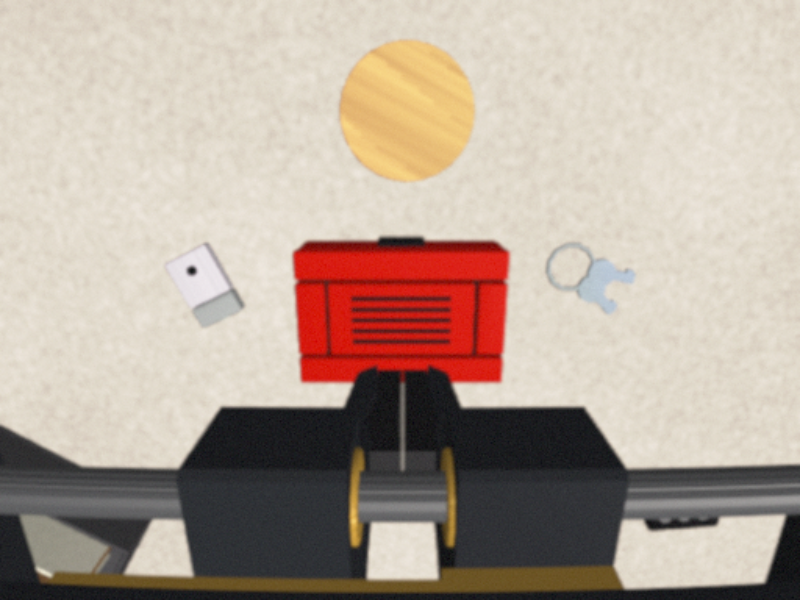

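All four sections are level with the panel, and the case has not moved (0.3 mm difference).

```bash
python3 -c "
from h import *
print(order.close_job(), manip.state()['clock'])"
```

```text
the job is handed in; nothing more can be done
the job is handed in; nothing more can be done
```

All four rim sections of the larger red case are clicked shut. I pressed them with the closed fingertips in the order front, back, left, right, and handed the job in shortly after the clock read 30.2 s.

- **Presses:** each section gave way after about 5–7 N and stopped rigid after about 8 mm. The highest wrist force I saw was about 25 N.
- **Lid level:** in the last wrist picture all four sections read 45.0–45.5 mm high, against 45.6 mm for the centre panel.
- **Case position:** it agrees with the first measurement to about 0.3 mm and 0.02°.
- **Other objects:** the coaster, torch and keys look undisturbed in that picture. I did not separately measure the bowl, paperweight or fob at the end, but the arm never went down near them.
- **Disagreement:** the fingertips sat about 22 mm higher than the reported tool position implies. My first press on the front section and the re-check after it therefore stopped in the air, so I found the contact height by force instead.

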